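Clear the soldering bench into tray, dish and keyed spool holder

TASK

Tidy the mixed parts on the bench: stand both transformers in the rectangular tray and both heat sinks in the round dish, and put the solder spool on the holder's spindle, turned so that its notch goes over the key and it sits right down on the base. Everything must end upright and let go, each part standing on the floor of its own tray or dish and not on another part; set things down gently, do not drop or throw them.

Things in the scene. Friction and masses are not known exactly. Their poses are not given: they have to be found in the camera images.
- transformer_a: Mains transformer, one of two alike, loose, upright: dark steel core 48 (own x) x 24 (own y) x 46 mm high; yellow and copper coil standing out 8 mm on both y sides (40 mm over it, 9 to 37 mm up). 0.2 to 0.4 kg. Origin: centre of underside; z up. Grip from above across the flat core ends (48 mm, along its x).
- transformer_b: Mains transformer, one of two alike, loose, upright: dark steel core 48 (own x) x 24 (own y) x 46 mm high; yellow and copper coil standing out 8 mm on both y sides (40 mm over it, 9 to 37 mm up). 0.2 to 0.4 kg. Origin: centre of underside; z up. Grip from above across the flat core ends (48 mm, along its x).
- heatsink_a: Heat sink, one of two alike, loose, upright: plain aluminium, five upright fins, 44 (own x, along the fins) x 32 (own y) x 44 mm high. 0.06 to 0.13 kg. Origin: centre of underside; z up. Grip from above across the outer fins (32 mm, along its y).
- heatsink_b: Heat sink, one of two alike, loose, upright: plain aluminium, five upright fins, 44 (own x, along the fins) x 32 (own y) x 44 mm high. 0.06 to 0.13 kg. Origin: centre of underside; z up. Grip from above across the outer fins (32 mm, along its y).
- spool: Solder spool, white reel with silvery solder, loose, upright: 52 mm diameter, 48 mm high, 0.15 to 0.31 kg. Round through bore 22 mm in diameter, with one notch (keyway) 13 mm wide reaching 20 mm from the axis towards its own +x, over the whole height, seen from above. Origin: centre of underside; z up. Grip from above across any diameter.
- tray: Black rectangular open tray, fixed, 105 (own x) x 140 (own y) x 12 mm high outside, walls 4 mm, floor 4 mm thick. Takes the two transformers. Origin: centre of its underside; z up.
- dish: Round open steel dish, fixed, 138 mm diameter over the rim (128 mm at the foot), flat floor about 122 mm across and 3 mm thick, rim 12 mm high, walls 3 mm. Takes the two heat sinks. Origin: centre of its underside; z up.
- holder: Spool holder, fixed: dark steel base 90 x 90 x 8 mm; central upright aluminium spindle 14 mm in diameter, tapered top 44 mm above the table; one key, a rib 6 mm wide reaching 15 mm from the axis to its own +x, up to 36 mm above the table. Spool goes on with its +x along the holder's +x and rests on the base, 8 mm above the table. Origin: centre of underside; z up.
Mind the look-alikes: they are no part of the job. Leave any blue or purple look-alike of the heatsink_b alone.

How it is judged (in metres and radians):
At the end, for the whole second after the job is handed in: Both transformers in the tray and both heat sinks in the dish, undersides within 8 mm of its underside; spool within 8 mm of the spindle axis, underside below 13 mm over the holder's; all upright within 0.12 rad, slower than 0.02 m/s, released (x of transformer_a in the frame of tray between -0.048 and 0.048 m and y of transformer_a in the frame of tray between -0.064 and 0.064 m and z of each of transformer_a, transformer_b in the frame of tray below 0.008 m and x of transformer_b in the frame of tray between -0.048 and 0.048 m and y of transformer_b in the frame of tray between -0.064 and 0.064 m and horizontal distance between each of heatsink_a, heatsink_b and dish below 0.058 m and z of each of heatsink_a, heatsink_b in the frame of dish below 0.008 m and horizontal distance between spool and holder below 0.008 m and z of spool in the frame of holder below 0.013 m and angle between each of transformer_a, transformer_b, heatsink_a, heatsink_b, spool's own z axis and vertical below 0.12 rad and linear speed of each of transformer_a, transformer_b, heatsink_a, heatsink_b, spool below 0.02 m/s and contact force between each of transformer_a, transformer_b, heatsink_a, heatsink_b, spool and the fingers below 0.1 N); the robot touches nothing.
It fails at once if the transformer a is dropped or flung (moving faster than 0.8 m/s out of the fingers) (linear speed of transformer_a above 0.8 m/s and contact force between transformer_a and the fingers below 0.05 N).
It fails at once if the transformer b is dropped or flung (moving faster than 0.8 m/s out of the fingers) (linear speed of transformer_b above 0.8 m/s and contact force between transformer_b and the fingers below 0.05 N).
It fails at once if the heatsink a is dropped or flung (moving faster than 0.8 m/s out of the fingers) (linear speed of heatsink_a above 0.8 m/s and contact force between heatsink_a and the fingers below 0.05 N).
It fails at once if the heatsink b is dropped or flung (moving faster than 0.8 m/s out of the fingers) (linear speed of heatsink_b above 0.8 m/s and contact force between heatsink_b and the fingers below 0.05 N).
It fails at once if the spool is dropped or flung (moving faster than 0.8 m/s out of the fingers) (linear speed of spool above 0.8 m/s and contact force between spool and the fingers below 0.05 N).
It also fails if it takes over 112 s, if anything falls off the work surface, if the arm or the gripper's body presses on something with over 40 N, if the wrist force passes 120 N, or if a joint passes its speed limit or range.

ROBOT

A 7-joint arm with a two-finger parallel gripper is mounted at the origin on the work surface. World frame = base frame: x ahead of the robot, y to its left, z up, the work surface at z = 0. Lengths are in mm, angles in degrees, forces in N, time in s.
With the tool pointing down it reaches from about 400 to 925 mm from the base axis. Payload 4.1 kg.
Tool frame: the origin (TCP) lies midway between the tips of the shut fingers; the grasp point (between the pads) lies arm.hold_point_z behind it (arm.hold_point_z is the distance from the TCP to the grasp point, in mm); z points along the fingers, y is the line along which they close (so a half turn about z gives the same grasp; the last joint's range is limited). The gripper opens to 85 mm and grips with 20 to 120 N. Pads are 22 mm wide; open, the fingers measure 114 mm over their backs; the gripper's body (76 mm by 85 mm) begins 54 mm behind the grasp point. The pads swing forward as they close: fully open they stand 13 mm farther back than shut.
Start: joints at [-75.344, 22.827, 2.584, 88.041, -1.071, 69.15, -2.905], TCP at [225.793, 609.558, 231.347] pointing down, gripper open.
Joint ranges: [-161.44, 161.44], [-28.35, 127.94], [-78.24, 83.42], [0, 140.83], [-78.03, 258.03], [13.02, 114.36], [-168.23, 168.23]. Speed limits (degrees/s): [147.25, 147.25, 180, 180, 180, 180, 180].

INTERFACE

Orientations are given as a 3x3 rotation matrix whose columns are the frame's x, y, z axes.
In Python, from workcell import arm gives the robot as it stands.
- The arm moves only by the tool drive_tool, never from a script. Its arguments are lists of equal length, an entry for each row: "rotation": the turn, a rotation vector about the tool's x, y, z in rad, a list of three; "translation": the shift along the tool's x, y, z in m, a list of three; "grip": the opening, from -1 (shut) to 1 (fully open). In form: {"rotation": [[rx, ry, rz], ...], "translation": [[tx, ty, tz], ...], "grip": [grip, ...]}. A call has 1 to 20 rows; each row is the pose to reach, as a shift and turn from the pose commanded when the call began, along the tool's axes at that moment; what a row does not reach only later rows make up. A row lasts 1/12 s, in which the tool goes at most 41.7 mm and 7.16 degrees, less where a joint would pass 70% of its speed; a pose out of reach is approached as far as the arm can. A call with a gripper value outside its range is refused whole. The fingers move at their own pace and stop on an object; "force" is the grip in N (left out, the last holds). Time passes only in rows, so rows that repeat a pose let the fingers close. It gives the time, the measured TCP pose, the force, the opening and the grip force at its end, in the units of the state.
- arm.observe(): the state, without advancing time (a new reading comes with each control period).
- arm.grab_frame(name): name is "scene" or "top"; returns the picture (480x640x3 uint8, red, green, blue); there is no depth.
- arm.calibration(name): a dict with "fx", "fy", "cx", "cy" (pixels), "cam_to_world" (4x4, takes a point from camera to world coordinates). Camera axes: x right, y down, z forward; pixel columns grow to the right and rows downward; lengths in mm; the calibration is good to about 2 mm. A picture is of the moment at which its call begins. calibration takes no time and is no camera call.
- arm.close_job(): hands the job in; it is judged then, once.
The state is a dict: "clock": time; "joint_pos": joint angles; "joint_vel": joint speeds; "effort": joint torques, N m; "tool_pos": TCP position; "eef_rot": TCP orientation; "wrist_force": force on the tool from outside, world axes, zero at the start; "moment": the same for the moment, N m; "opening": opening from 0.0 (shut) to 1.0 (fully open); "gripper_force": force on a finger pad.
Only numpy, scipy, OpenCV 4.12 (cv2) and the standard library are available. Lean on these libraries where they do the work, as an engineer would, in place of code of your own. Each camera call takes 0.05 s, during which the arm holds its last target. There are 200 camera calls.

## Working session

There is one attempt and no reset: what is moved stays moved. The work goes in short steps, Python scripts to look and compute and a tool call to move; the robot and the scene stay as the last step left them, time stands still between calls to the robot, and variables do not carry over. Pictures are saved under pics/ and viewed, at most 14 in all, crops included, and the job is handed in when it is done.

Besides the shell and the picture viewer there is one more tool, called after ">>>" as name(argument=value, ...), one argument or row to a line, values as JSON. drive_tool: Moves the arm, as the interface text tells. Its arguments: {"type":"object","properties":{"rotation":{"type":"array"},"translation":{"type":"array"},"grip":{"type":"array"},"force":{"type":"number"}},"required":["rotation","translation","grip"]}

```bash
mkdir -p pics; ls
python3 - <<'E'
from workcell import arm
import cv2,numpy as np
np.set_printoptions(precision=4,suppress=True)
s=arm.observe();print(s['tool_pos'],s['eef_rot'],s['opening'],arm.hold_point_z)
for n in('scene','top'):
    im=arm.grab_frame(n);cv2.imwrite(f'pics/{n}0.png',im[...,::-1]);c=arm.calibration(n);print(n,c)
E
```

```text
pics
[225.5422 608.9222 230.2535] [[-0.9378  0.3473 -0.0006]
 [ 0.3473  0.9378 -0.0019]
 [-0.0001 -0.002  -1.    ]] 1.0019731867398884 18.700000000000003
scene {'fx': 581.5628135780662, 'fy': 581.5628135780662, 'cx': 314.27493868471583, 'cy': 229.51965529873317, 'cam_to_world': array([[ -0.7781,   0.3952,  -0.4883, 999.5665],
       [  0.6282,   0.489 ,  -0.6052, 581.2502],
       [ -0.0004,  -0.7777,  -0.6287, 666.6699],
       [  0.    ,   0.    ,   0.    ,   1.    ]])}
top {'fx': 490.63252213812046, 'fy': 490.63252213812046, 'cx': 321.29750244074336, 'cy': 239.55613523310868, 'cam_to_world': array([[  -0.0017,   -0.9986,    0.0532,  497.4381],
       [  -0.9999,    0.0011,   -0.0115,   25.3716],
       [   0.0115,   -0.0532,   -0.9985, 1025.3305],
       [   0.    ,    0.    ,    0.    ,    1.    ]])}
```

View pics/scene0.png

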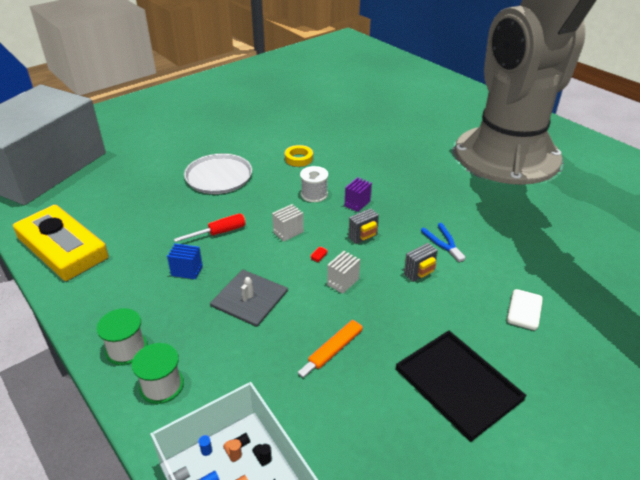

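View pics/top0.png

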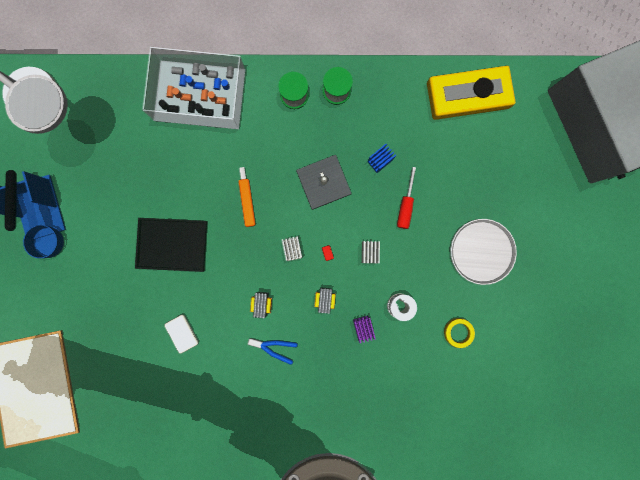

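The top view shows transformers at about (261,305) and (325,300), heat sinks at (292,249) and (371,252), the spool at (403,307) and the holder at (324,182). The tray is at (171,245) and the dish at (483,251). The blue (381,158) and purple (364,329) parts are look-alikes.

```bash
cat > h.py <<'E'
import cv2,numpy as np
from workcell import arm
np.set_printoptions(precision=2,suppress=True)
def ray(n,uv,z):
    c=arm.calibration(n);T=np.array(c['cam_to_world']);u,v=uv
    d=T[:3,:3]@np.array([(u-c['cx'])/c['fx'],(v-c['cy'])/c['fy'],1.]);o=T[:3,3]
    return (o+d*(z-o[2])/d[2])[:2]
def proj(n,p):
    c=arm.calibration(n);T=np.array(c['cam_to_world']);q=T[:3,:3].T@(np.array(p,float)-T[:3,3])
    return np.array([c['fx']*q[0]/q[2]+c['cx'],c['fy']*q[1]/q[2]+c['cy']])
E
python3 - <<'E'
import cv2,numpy as np
im=cv2.imread('pics/top0.png')
a=cv2.resize(im[230:350,240:440],None,fx=4,fy=4,interpolation=cv2.INTER_CUBIC)
b=cv2.resize(im[150:215,290:355],None,fx=6,fy=6,interpolation=cv2.INTER_CUBIC)
c=cv2.resize(im[282:332,378:428],None,fx=8,fy=8,interpolation=cv2.INTER_CUBIC)[:390,:390]
cv2.imwrite('pics/a.png',a);cv2.imwrite('pics/b.png',np.hstack([b,c]))
E
```

```text
(no output)
```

View pics/a.png

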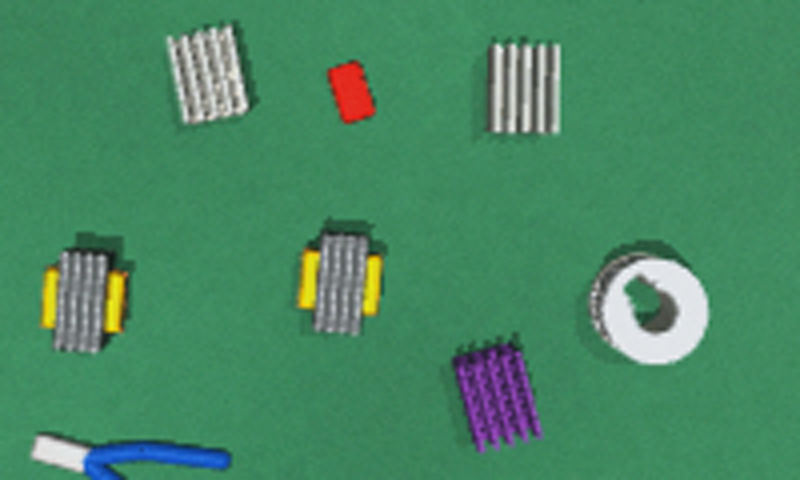

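View pics/b.png

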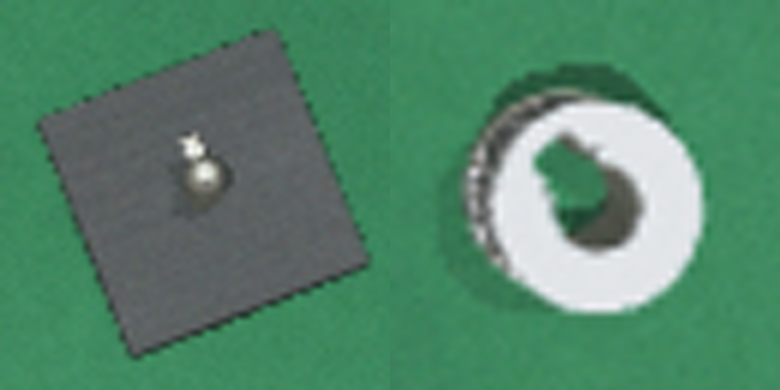

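The crops are clear: the heat sinks have vertical fins, and the transformer cores are long along world x. The spool notch points up-left, and the holder key points up-left of the spindle. Next I measure everything.

```bash
cat > m.py <<'E'
from h import *
im=cv2.imread('pics/top0.png');hsv=cv2.cvtColor(im,cv2.COLOR_BGR2HSV);H,S,V=cv2.split(hsv)
green=(H>55)&(H<95)&(S>70)
def comp(mask,uv,r):
    m=np.zeros(mask.shape,np.uint8);u,v=uv;m[v-r:v+r,u-r:u+r]=mask[v-r:v+r,u-r:u+r]
    n,l,st,_=cv2.connectedComponentsWithStats(m);k=1+np.argmax(st[1:,4]);return np.argwhere(l==k)[:,::-1].astype(np.float32)
def rect(name,mask,uv,r,z,big=0):
    p=comp(mask,uv,r);w=np.array([ray('top',q,z) for q in p],np.float32)
    (c,(a,b),_)=R=cv2.minAreaRect(w);bx=cv2.boxPoints(R);e=bx[1]-bx[0];f=bx[2]-bx[1]
    L=e if np.linalg.norm(e)>np.linalg.norm(f) else f
    ang=np.degrees(np.arctan2(L[1],L[0]));ang=(ang+90)%180-90
    print(name,'rect c',np.array(c),'mean',w.mean(0),'size',np.array([a,b]),'long axis ang',round(ang,1));return w
gray=(S<60)
ng=~green
for n,uv in(('trA',(261,305)),('trB',(325,300))):
    rect(n+' core',gray,uv,17,23);rect(n+' all',ng,uv,17,23)
for n,uv in(('hsA',(292,249)),('hsB',(371,252))): rect(n,ng,uv,17,22)
rect('tray',ng&(V<60),(171,245),50,6)
rect('holder',ng,(324,182),38,6)
w=rect('dish',ng,(483,251),42,9);print(cv2.minEnclosingCircle(w))
white=(S<50)&(V>190)
p=comp(white,(403,307),22)
m=np.zeros(S.shape,np.uint8);m[p[:,1].astype(int),p[:,0].astype(int)]=255
big=cv2.GaussianBlur(cv2.resize(m[280:335,375:430],None,fx=8,fy=8,interpolation=cv2.INTER_CUBIC),(0,0),3);_,big=cv2.threshold(big,127,255,0)
cs,hi=cv2.findContours(big,cv2.RETR_CCOMP,cv2.CHAIN_APPROX_NONE)
o=max(cs,key=cv2.contourArea);i=max((c for c,h in zip(cs,hi[0]) if h[3]>=0),key=cv2.contourArea)
W=lambda c:np.array([ray('top',((q[0]+.5)/8+375-.5,(q[1]+.5)/8+280-.5),48) for q in c[:,0]],np.float32)
o=W(o);i=W(i);c,r=cv2.minEnclosingCircle(o);e=cv2.fitEllipse(o);print('spool',c,r,e)
d=i-np.array(e[0]);R=np.linalg.norm(d,axis=1);k=R>15.5;t=np.degrees(np.arctan2(d[k,1],d[k,0]))
print('notch',R.max(),t.min(),t.max(),t.mean())
E
python3 m.py
```

```text
trA core rect c [418.84 138.4 ] mean [418.32 138.73] size [25.07 50.95] long axis ang -5.7
trA all rect c [419.03 137.39] mean [418.82 137.6 ] size [50.53 42.56] long axis ang 0.2
trB core rect c [427.18   7.3 ] mean [427.09   7.31] size [23.4  49.65] long axis ang -6.1
trB all rect c [427.39   7.53] mean [427.4    7.37] size [41.66 50.1 ] long axis ang -5.9
hsA rect c [532.99  74.81] mean [532.65  74.67] size [45.77 34.46] long axis ang 11.4
hsB rect c [525.31 -86.95] mean [525.81 -86.98] size [34.89 45.1 ] long axis ang -0.4Traceback (most recent call last):
  File "m.py", line 18, in <module>
    rect('tray',ng&(V<60),(171,245),50,6)
    ~~~~^^^^^^^^^^^^^^^^^^^^^^^^^^^^^^^^^
  File "m.py", line 8, in rect
    p=comp(mask,uv,r);w=np.array([ray('top',q,z) for q in p],np.float32)
                                  ~~~^^^^^^^^^^^
  File "h.py", line 5, in ray
    c=arm.calibration(n);T=np.array(c['cam_to_world']);u,v=uv
ValueError: time passes only in moves, steps and waits
```

```bash
sed -i 's/^def ray/import functools\ncal=functools.lru_cache(arm.calibration)\ndef ray/; s/c=arm.calibration(n)/c=cal(n)/' h.py; python3 m.py | sed -n '5,$p'
```

```text
hsA rect c [532.99  74.81] mean [532.65  74.67] size [45.77 34.46] long axis ang 11.4
hsB rect c [525.31 -86.95] mean [525.81 -86.98] size [34.89 45.1 ] long axis ang -0.4
tray rect c [542.34 326.42] mean [541.86 323.17] size [140.86 104.32] long axis ang 87.2
holder rect c [673.25   8.95] mean [673.16   8.8 ] size [89.25 89.44] long axis ang -68.3
dish rect c [ 526.54 -322.76] mean [ 526.73 -322.9 ] size [138.13 135.22] long axis ang 89.9
((527.1893920898438, -322.81146240234375), 69.83277893066406)
spool (413.7944030761719, -148.5200958251953) 27.052671432495117 ((414.34912109375, -148.77407836914062), (51.2492790222168, 52.07141876220703), 25.07931137084961)
notch 21.61255373709902 2.5366201893620817 64.57138562774385 34.401047684490116
```

```bash
cat >> h.py <<'E'
def go(*targets):
    "targets (x,y,z,yaw of tool y) -> tool-frame shift (m) and rotation vector (rad) from the present pose, tool vertical"
    from scipy.spatial.transform import Rotation as Ro
    s=arm.observe();R=np.array(s['eef_rot']);p=np.array(s['tool_pos'])
    y0=np.degrees(np.arctan2(R[1,1],R[0,1]));print('at',p,'yaw',round(y0,2),'open',round(s['opening'],3),'t',s['clock'],'F',np.array(s['wrist_force']))
    for x,y,z,a in targets:
        a=np.radians(a);Y=np.array([np.cos(a),np.sin(a),0]);Z=np.array([0,0,-1.]);G=np.c_[np.cross(Y,Z),Y,Z]
        print(np.round(Ro.from_matrix(R.T@G).as_rotvec(),4).tolist(),np.round(R.T@(np.array([x,y,z])-p)/1000,4).tolist())
E
cat >> m.py <<'E'
mk=np.zeros((480,480),np.uint8);ii=((i-np.array(e[0]))*8+240).astype(np.int32);cv2.fillPoly(mk,[ii],1);P=(np.argwhere(mk)[:,::-1]-240)/8.
print('centroid',P.mean(0),'ang',np.degrees(np.arctan2(*P.mean(0)[::-1])),'area',len(P)/64);w,v=np.linalg.eigh(np.cov(P.T));print('pca',np.degrees(np.arctan2(v[1,1],v[0,1])),2*np.sqrt(w))
q=P[np.linalg.norm(P,axis=1)>13];print('outer',np.degrees(np.arctan2(*q.mean(0)[::-1])))
E
python3 m.py | tail -3; python3 -c "
from h import *
go((418.8,138,130,-6),(418.8,138,10,-6))"
```

```text
centroid [3.08 2.16] ang 35.141731222116974 area 579.125
pca -143.87822681900667 [11.34 16.73]
outer 35.397902078110754
at [225.55 609.01 230.39] yaw 69.68 open 0.998 t 0.1 F [-0.36 -0.64  0.74]
[-0.0014, 0.0012, 1.3209] [-0.3448, -0.3744, 0.1011]
[-0.0014, 0.0012, 1.3209] [-0.3448, -0.3742, 0.2211]
```

>>> drive_tool(
  rotation=[
    [-0.0014, 0.0012, 1.321],
    [-0.0014, 0.0012, 1.321],
    [-0.0014, 0.0012, 1.321],
    [-0.0014, 0.0012, 1.321],
    [-0.0014, 0.0012, 1.321],
    [-0.0014, 0.0012, 1.321],
    [-0.0014, 0.0012, 1.321],
    [-0.0014, 0.0012, 1.321],
    [-0.0014, 0.0012, 1.321],
    [-0.0014, 0.0012, 1.321],
    [-0.0014, 0.0012, 1.321],
    [-0.0014, 0.0012, 1.321],
    [-0.0014, 0.0012, 1.321],
    [-0.0014, 0.0012, 1.321],
    [-0.0014, 0.0012, 1.321],
    [-0.0014, 0.0012, 1.321],
    [-0.0014, 0.0012, 1.321],
    [-0.0014, 0.0012, 1.321],
    [-0.0014, 0.0012, 1.321],
  ],
  translation=[
    [-0.345, -0.374, 0.101],
    [-0.345, -0.374, 0.101],
    [-0.345, -0.374, 0.101],
    [-0.345, -0.374, 0.101],
    [-0.345, -0.374, 0.101],
    [-0.345, -0.374, 0.101],
    [-0.345, -0.374, 0.101],
    [-0.345, -0.374, 0.101],
    [-0.345, -0.374, 0.101],
    [-0.345, -0.374, 0.101],
    [-0.345, -0.374, 0.101],
    [-0.345, -0.374, 0.101],
    [-0.345, -0.374, 0.101],
    [-0.345, -0.374, 0.101],
    [-0.345, -0.374, 0.101],
    [-0.345, -0.374, 0.101],
    [-0.345, -0.374, 0.101],
    [-0.345, -0.374, 0.101],
    [-0.345, -0.374, 0.101],
  ],
  grip=[1, 1, 1, 1, 1, 1, 1, 1, 1, 1, 1, 1, 1, 1, 1, 1, 1, 1, 1],
  force=50,
)

```text
clock: 1.68
tool_pos: [419.2, 140.3, 130.4]
eef_rot: [[0.102, 0.995, 0.001], [0.995, -0.102, 0.002], [0.002, 0.0, -1.0]]
wrist_force: [-0.3, -0.2, 0.7]
opening: 1.004
gripper_force: 0.0
```

```bash
python3 -c "
from h import *
go((418.8,138,10,-6))
im=arm.grab_frame('scene');q=proj('scene',(419,138,60)).astype(int);print(q)
a=im[max(0,q[1]-75):q[1]+75,q[0]-100:q[0]+100];cv2.imwrite('pics/s1.png',cv2.resize(a,None,fx=4,fy=4)[...,::-1])"
```

```text
at [419.17 140.25 130.43] yaw -5.87 open 1.004 t 1.6833 F [-0.27 -0.25  0.72]
[0.0005, -0.0022, 0.0023] [-0.0025, -0.0002, 0.1204]
[422 245]
```

View pics/s1.png

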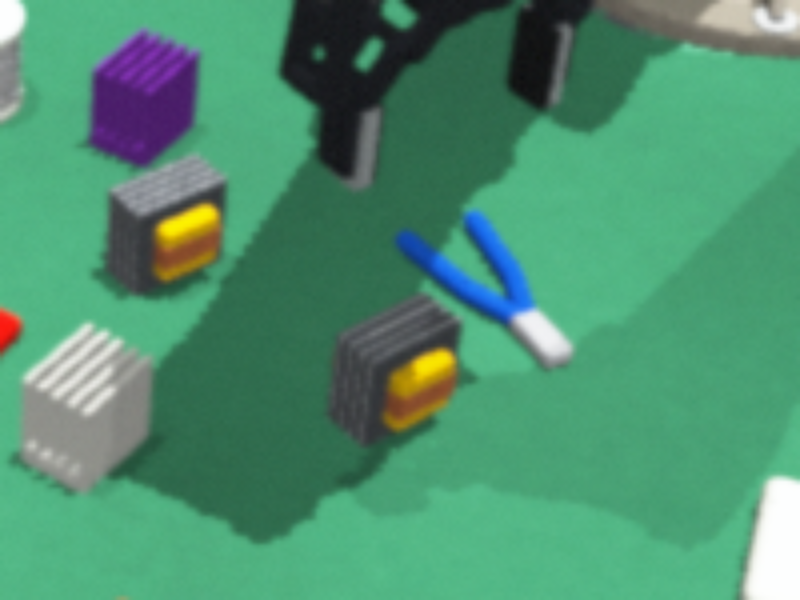

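The open fingers are above transformer A (crop centre (395,370)), with no obstruction. I descend and grip.

>>> drive_tool(
  rotation=[
    [0, -0.002, 0.002],
    [0, -0.002, 0.002],
    [0, -0.002, 0.002],
    [0, -0.002, 0.002],
    [0, -0.002, 0.002],
    [0, -0.002, 0.002],
    [0, -0.002, 0.002],
    [0, -0.002, 0.002],
    [0, -0.002, 0.002],
    [0, -0.002, 0.002],
    [0, -0.002, 0.002],
    [0, -0.002, 0.002],
    [0, -0.002, 0.002],
    [0, -0.002, 0.002],
    [0, -0.002, 0.002],
  ],
  translation=[
    [-0.002, 0, 0.03],
    [-0.0025, 0, 0.06],
    [-0.0025, 0, 0.09],
    [-0.0025, 0, 0.11],
    [-0.0025, 0, 0.12],
    [-0.0025, 0, 0.12],
    [-0.0025, 0, 0.12],
    [-0.0025, 0, 0.12],
    [-0.0025, 0, 0.12],
    [-0.0025, 0, 0.12],
    [-0.0025, 0, 0.12],
    [-0.0025, 0, 0.12],
    [-0.0025, 0, 0.12],
    [-0.0025, 0, 0.12],
    [-0.0025, 0, 0.12],
  ],
  grip=[1, 1, 1, 1, 1, 1, 1, -1, -1, -1, -1, -1, -1, -1, -1],
  force=50,
)

```text
clock: 2.98
tool_pos: [420.4, 137.3, 11.6]
eef_rot: [[0.107, 0.994, 0.003], [0.994, -0.107, 0.001], [0.002, 0.002, -1.0]]
wrist_force: [-0.7, -0.2, 6.1]
opening: 0.558
gripper_force: 51.1
```

```bash
python3 -c "
from h import *
o=np.array([542.3,326.4]);a=np.radians(-2.8);ux=np.array([np.cos(a),np.sin(a)]);uy=np.array([-ux[1],ux[0]])
P=o+33*uy;Q=o-33*uy;print(P,Q)
go((418.8,138,130,-6),(*P,130,-2.8),(*P,15,-2.8))"
```

```text
[543.91 359.36] [540.69 293.44]
at [420.36 137.27  11.64] yaw -6.12 open 0.558 t 2.9833 F [-0.67 -0.24  6.14]
[0.0024, -0.0016, -0.0021] [0.0007, -0.0014, -0.1184]
[0.0024, -0.0015, -0.0579] [0.2342, 0.0994, -0.1178]
[0.0024, -0.0015, -0.0579] [0.234, 0.0992, -0.0028]
```

>>> drive_tool(
  rotation=[
    [0, 0, 0],
    [0, 0, 0],
    [0, 0, 0],
    [0, 0, 0],
    [0.002, -0.0015, -0.058],
    [0.002, -0.0015, -0.058],
    [0.002, -0.0015, -0.058],
    [0.002, -0.0015, -0.058],
    [0.002, -0.0015, -0.058],
    [0.002, -0.0015, -0.058],
    [0.002, -0.0015, -0.058],
    [0.002, -0.0015, -0.058],
    [0.002, -0.0015, -0.058],
    [0.002, -0.0015, -0.058],
    [0.002, -0.0015, -0.058],
    [0.002, -0.0015, -0.058],
    [0.002, -0.0015, -0.058],
    [0.002, -0.0015, -0.058],
  ],
  translation=[
    [0, 0, -0.02],
    [0, 0, -0.05],
    [0, 0, -0.08],
    [0.01, 0.004, -0.1],
    [0.04, 0.017, -0.1],
    [0.076, 0.033, -0.1],
    [0.112, 0.048, -0.1],
    [0.148, 0.063, -0.1],
    [0.184, 0.078, -0.1],
    [0.21, 0.089, -0.1],
    [0.228, 0.097, -0.1],
    [0.234, 0.0994, -0.09],
    [0.234, 0.0994, -0.06],
    [0.234, 0.0994, -0.04],
    [0.234, 0.0994, -0.03],
    [0.234, 0.0994, -0.03],
    [0.234, 0.0994, -0.03],
    [0.234, 0.0994, -0.03],
  ],
  grip=[-1, -1, -1, -1, -1, -1, -1, -1, -1, -1, -1, -1, -1, -1, -1, -1, -1, -1],
)

```text
clock: 4.48
tool_pos: [544.0, 358.7, 41.7]
eef_rot: [[0.05, 0.999, 0.0], [0.999, -0.05, -0.0], [-0.0, 0.0, -1.0]]
wrist_force: [-0.3, 0.4, -3.6]
opening: 0.555
gripper_force: 53.7
```

```bash
python3 -c "
from h import *
go((543.9,359.4,15.6,-2.8))
im=arm.grab_frame('scene');q=proj('scene',(544,359,20)).astype(int);print(q)
a=im[max(0,q[1]-75):q[1]+75,q[0]-100:q[0]+100];cv2.imwrite('pics/s2.png',cv2.resize(a,None,fx=4,fy=4)[...,::-1])"
```

```text
at [543.97 358.73  41.66] yaw -2.84 open 0.555 t 4.4833 F [-0.32  0.35 -3.55]
[0.0002, 0.0004, -0.0008] [0.0007, -0.0001, 0.0261]
[478 392]
```

View pics/s2.png

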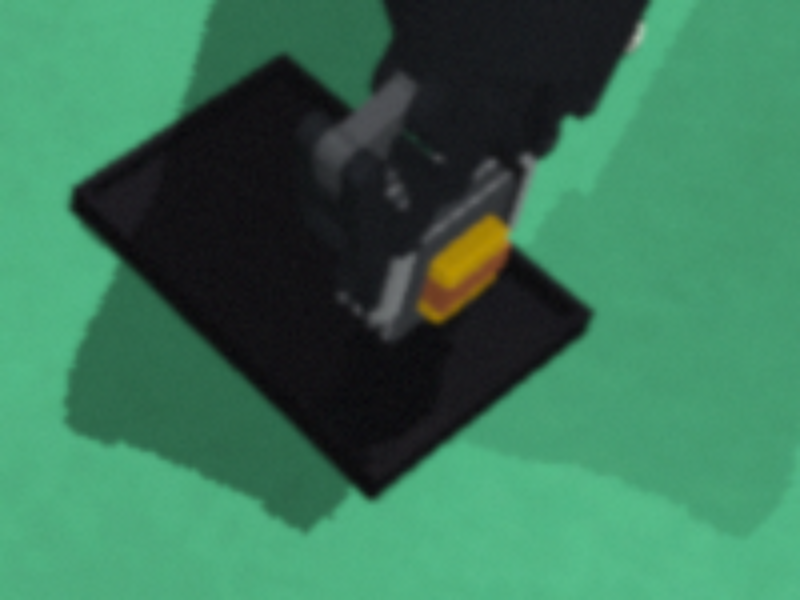

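The transformer is held upright over the tray (crop (450,260)). I lower and release it, then rise.

>>> drive_tool(
  rotation=[
    [0, 0, 0],
    [0, 0, 0],
    [0, 0, 0],
    [0, 0, 0],
    [0, 0, 0],
    [0, 0, 0],
    [0, 0, 0],
    [0, 0, 0],
    [0, 0, 0],
    [0, 0, 0],
    [0, 0, 0],
    [0, 0, 0],
    [0, 0, 0],
    [0, 0, 0],
    [0, 0, 0],
  ],
  translation=[
    [0.0005, 0, 0.008],
    [0.0005, 0, 0.016],
    [0.0005, 0, 0.021],
    [0.0005, 0, 0.024],
    [0.0005, 0, 0.026],
    [0.0005, 0, 0.0265],
    [0.0005, 0, 0.0265],
    [0.0005, 0, 0.0265],
    [0.0005, 0, 0.0265],
    [0.0005, 0, 0.0265],
    [0.0005, 0, 0.0265],
    [0.0005, 0, 0.01],
    [0.0005, 0, -0.02],
    [0.0005, 0, -0.055],
    [0.0005, 0, -0.09],
  ],
  grip=[-1, -1, -1, -1, -1, -1, -1, 1, 1, 1, 1, 1, 1, 1, 1],
)

```text
clock: 5.78
tool_pos: [542.8, 359.0, 130.8]
eef_rot: [[0.049, 0.999, -0.003], [0.999, -0.049, -0.003], [-0.003, -0.003, -1.0]]
wrist_force: [0.6, 0.6, 0.1]
opening: 0.999
gripper_force: 0.0
```

```bash
python3 -c "
from h import *
go((427.3,7.4,130,-6),(427.3,7.4,10.5,-6))"
```

```text
at [542.83 359.04 130.8 ] yaw -2.81 open 0.999 t 5.7833 F [0.65 0.55 0.15]
[-0.0026, 0.0031, 0.0556] [-0.3569, -0.0981, 0.0022]
[-0.0026, 0.0031, 0.0556] [-0.3565, -0.0978, 0.1216]
```

>>> drive_tool(
  rotation=[
    [-0.003, 0.003, 0.056],
    [-0.003, 0.003, 0.056],
    [-0.003, 0.003, 0.056],
    [-0.003, 0.003, 0.056],
    [-0.003, 0.003, 0.056],
    [-0.003, 0.003, 0.056],
    [-0.003, 0.003, 0.056],
    [-0.003, 0.003, 0.056],
    [-0.003, 0.003, 0.056],
    [-0.003, 0.003, 0.056],
    [-0.003, 0.003, 0.056],
    [-0.003, 0.003, 0.056],
    [-0.003, 0.003, 0.056],
    [-0.003, 0.003, 0.056],
    [-0.003, 0.003, 0.056],
    [-0.003, 0.003, 0.056],
  ],
  translation=[
    [-0.03, -0.008, 0.002],
    [-0.068, -0.019, 0.002],
    [-0.106, -0.029, 0.002],
    [-0.144, -0.04, 0.002],
    [-0.182, -0.05, 0.002],
    [-0.22, -0.061, 0.002],
    [-0.258, -0.071, 0.002],
    [-0.296, -0.082, 0.002],
    [-0.33, -0.091, 0.002],
    [-0.35, -0.096, 0.002],
    [-0.357, -0.098, 0.002],
    [-0.357, -0.098, 0.002],
    [-0.357, -0.098, 0.025],
    [-0.357, -0.098, 0.05],
    [-0.357, -0.098, 0.06],
    [-0.357, -0.098, 0.06],
  ],
  grip=[1, 1, 1, 1, 1, 1, 1, 1, 1, 1, 1, 1, 1, 1, 1, 1],
)

```text
clock: 7.12
tool_pos: [426.3, 8.7, 69.1]
eef_rot: [[0.103, 0.995, -0.003], [0.995, -0.103, -0.0], [-0.001, -0.003, -1.0]]
wrist_force: [-0.5, -0.5, 0.3]
opening: 1.003
gripper_force: 0.0
```

```bash
python3 -c "
from h import *
go((427.3,7.4,10.5,-6))"
```

```text
at [426.33   8.74  69.09] yaw -5.89 open 1.003 t 7.1167 F [-0.52 -0.53  0.3 ]
[-0.0033, 0.0007, 0.002] [-0.0012, 0.0013, 0.0586]
```

>>> drive_tool(
  rotation=[
    [-0.003, 0.001, 0.002],
    [-0.003, 0.001, 0.002],
    [-0.003, 0.001, 0.002],
    [-0.003, 0.001, 0.002],
    [-0.003, 0.001, 0.002],
    [-0.003, 0.001, 0.002],
    [-0.003, 0.001, 0.002],
    [-0.003, 0.001, 0.002],
    [-0.003, 0.001, 0.002],
    [-0.003, 0.001, 0.002],
    [-0.003, 0.001, 0.002],
    [-0.003, 0.001, 0.002],
  ],
  translation=[
    [-0.001, 0.001, 0.025],
    [-0.001, 0.001, 0.045],
    [-0.001, 0.001, 0.055],
    [-0.001, 0.001, 0.0585],
    [-0.001, 0.001, 0.0585],
    [-0.001, 0.001, 0.0585],
    [-0.001, 0.001, 0.0585],
    [-0.001, 0.001, 0.0585],
    [-0.001, 0.001, 0.0585],
    [-0.001, 0.001, 0.0585],
    [-0.001, 0.001, 0.0585],
    [-0.001, 0.001, 0.0585],
  ],
  grip=[1, 1, 1, 1, -1, -1, -1, -1, -1, -1, -1, -1],
)

```text
clock: 8.12
tool_pos: [429.7, 6.8, 13.7]
eef_rot: [[0.107, 0.994, 0.007], [0.994, -0.107, 0.003], [0.004, 0.006, -1.0]]
wrist_force: [-0.2, -0.0, 6.3]
opening: 0.55
gripper_force: 52.3
```

```bash
python3 -c "
from h import *
go((540.7,293.4,130,-2.8),(540.7,293.4,40,-2.8))"
```

```text
at [429.73   6.84  13.74] yaw -6.13 open 0.55 t 8.1167 F [-0.17 -0.02  6.27]
[0.0063, -0.0034, -0.0581] [0.2972, 0.0805, -0.1147]
[0.0063, -0.0034, -0.0581] [0.2969, 0.0799, -0.0247]
```

>>> drive_tool(
  rotation=[
    [0, 0, 0],
    [0, 0, 0],
    [0, 0, 0],
    [0.006, -0.003, -0.058],
    [0.006, -0.003, -0.058],
    [0.006, -0.003, -0.058],
    [0.006, -0.003, -0.058],
    [0.006, -0.003, -0.058],
    [0.006, -0.003, -0.058],
    [0.006, -0.003, -0.058],
    [0.006, -0.003, -0.058],
    [0.006, -0.003, -0.058],
    [0.006, -0.003, -0.058],
    [0.006, -0.003, -0.058],
    [0.006, -0.003, -0.058],
    [0.006, -0.003, -0.058],
    [0.006, -0.003, -0.058],
    [0.006, -0.003, -0.058],
  ],
  translation=[
    [0, 0, -0.02],
    [0, 0, -0.05],
    [0, 0, -0.085],
    [0.02, 0.005, -0.1],
    [0.055, 0.015, -0.1],
    [0.092, 0.025, -0.1],
    [0.13, 0.035, -0.1],
    [0.168, 0.045, -0.1],
    [0.206, 0.056, -0.1],
    [0.244, 0.066, -0.1],
    [0.275, 0.074, -0.1],
    [0.292, 0.079, -0.1],
    [0.297, 0.08, -0.09],
    [0.297, 0.08, -0.06],
    [0.297, 0.08, -0.04],
    [0.297, 0.08, -0.03],
    [0.297, 0.08, -0.03],
    [0.297, 0.08, -0.03],
  ],
  grip=[-1, -1, -1, -1, -1, -1, -1, -1, -1, -1, -1, -1, -1, -1, -1, -1, -1, -1],
)

```text
clock: 9.62
tool_pos: [539.5, 292.1, 43.4]
eef_rot: [[0.05, 0.999, -0.002], [0.999, -0.05, -0.002], [-0.002, -0.002, -1.0]]
wrist_force: [0.6, 1.8, -2.7]
opening: 0.555
gripper_force: 53.8
```

```bash
python3 -c "
from h import *
go((540.7,293.4,17.7,-2.8))"
```

```text
at [539.53 292.13  43.38] yaw -2.87 open 0.555 t 9.6167 F [ 0.58  1.8  -2.7 ]
[-0.0024, 0.0018, -0.0012] [0.0014, 0.0012, 0.0257]
```

>>> drive_tool(
  rotation=[
    [0, 0, 0],
    [0, 0, 0],
    [0, 0, 0],
    [0, 0, 0],
    [0, 0, 0],
    [0, 0, 0],
    [0, 0, 0],
    [0, 0, 0],
    [0, 0, 0],
    [0, 0, 0],
    [0, 0, 0],
    [0, 0, 0],
    [0, 0, 0],
    [0, 0, 0],
    [0, 0, 0],
    [0, 0, 0],
  ],
  translation=[
    [0.001, 0.001, 0.008],
    [0.001, 0.001, 0.016],
    [0.001, 0.001, 0.021],
    [0.001, 0.001, 0.024],
    [0.001, 0.001, 0.0255],
    [0.001, 0.001, 0.0265],
    [0.001, 0.001, 0.0265],
    [0.001, 0.001, 0.0265],
    [0.001, 0.001, 0.0265],
    [0.001, 0.001, 0.0265],
    [0.001, 0.001, 0.0265],
    [0.001, 0.001, 0.0265],
    [0.001, 0.001, 0.01],
    [0.001, 0.001, -0.02],
    [0.001, 0.001, -0.055],
    [0.001, 0.001, -0.09],
  ],
  grip=[-1, -1, -1, -1, -1, -1, -1, -1, 1, 1, 1, 1, 1, 1, 1, 1],
)

```text
clock: 10.95
tool_pos: [540.8, 293.9, 134.3]
eef_rot: [[0.049, 0.999, -0.002], [0.999, -0.049, -0.002], [-0.002, -0.002, -1.0]]
wrist_force: [-0.5, 0.4, 0.3]
opening: 0.998
gripper_force: 0.0
```

```bash
python3 -c "
from h import *
go((533,74.8,130,-78.6),(533,74.8,70,-78.6))"
```

```text
at [540.76 293.94 134.33] yaw -2.82 open 0.998 t 10.95 F [-0.53  0.42  0.25]
[-0.0007, 0.003, 1.3227] [-0.2193, 0.003, 0.0047]
[-0.0007, 0.003, 1.3227] [-0.2191, 0.0032, 0.0647]
```

>>> drive_tool(
  rotation=[
    [0, 0.003, 0.12],
    [0, 0.003, 0.24],
    [0, 0.003, 0.36],
    [0, 0.003, 0.48],
    [0, 0.003, 0.6],
    [0, 0.003, 0.72],
    [0, 0.003, 0.84],
    [0, 0.003, 0.96],
    [0, 0.003, 1.08],
    [0, 0.003, 1.2],
    [0, 0.003, 1.29],
    [0, 0.003, 1.323],
    [0, 0.003, 1.323],
    [0, 0.003, 1.323],
    [0, 0.003, 1.323],
    [0, 0.003, 1.323],
    [0, 0.003, 1.323],
  ],
  translation=[
    [-0.01, 0, 0.004],
    [-0.03, 0.001, 0.004],
    [-0.055, 0.002, 0.004],
    [-0.08, 0.002, 0.004],
    [-0.105, 0.002, 0.004],
    [-0.13, 0.002, 0.004],
    [-0.155, 0.003, 0.004],
    [-0.18, 0.003, 0.004],
    [-0.2, 0.003, 0.004],
    [-0.21, 0.003, 0.004],
    [-0.217, 0.003, 0.004],
    [-0.219, 0.003, 0.02],
    [-0.219, 0.003, 0.04],
    [-0.219, 0.003, 0.06],
    [-0.219, 0.003, 0.064],
    [-0.219, 0.003, 0.064],
    [-0.219, 0.003, 0.064],
  ],
  grip=[0.4, 0.4, 0.4, 0.4, 0.4, 0.4, 0.4, 0.4, 0.4, 0.4, 0.4, 0.4, 0.4, 0.4, 0.4, 0.4, 0.4],
)

```text
clock: 12.37
tool_pos: [533.8, 75.2, 70.3]
eef_rot: [[0.98, 0.197, 0.001], [0.197, -0.98, 0.001], [0.001, -0.001, -1.0]]
wrist_force: [-0.1, -0.4, 0.5]
opening: 0.699
gripper_force: 0.0
```

```bash
python3 -c "
from h import *
go((533,74.8,10.5,-78.6))
im=arm.grab_frame('scene');a=im[175:455,270:590]
cv2.imwrite('pics/s3.png',cv2.resize(a,None,fx=2,fy=2)[...,::-1])"
```

```text
at [533.8   75.21  70.31] yaw -78.61 open 0.699 t 12.3667 F [-0.08 -0.44  0.45]
[-0.001, -0.0013, -0.0002] [-0.0009, 0.0003, 0.0598]
```

View pics/s3.png

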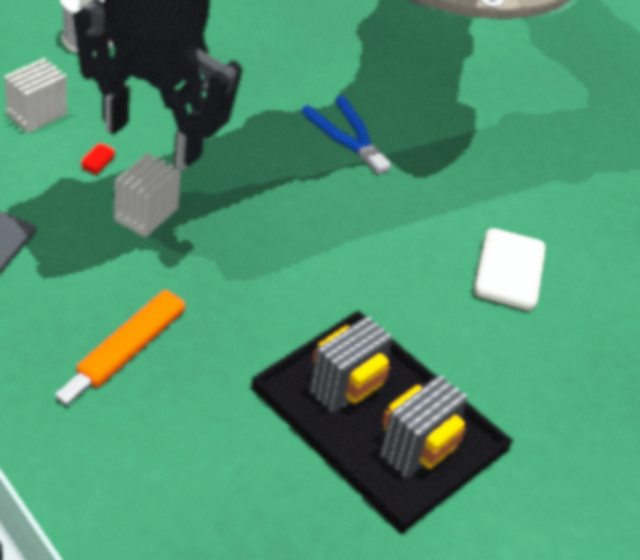

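Both transformers stand upright in the tray (crop (350,365) and (425,425)), and the fingers straddle heat sink A at (148,195). I descend and grip.

>>> drive_tool(
  rotation=[
    [0, 0, 0],
    [0, 0, 0],
    [0, 0, 0],
    [0, 0, 0],
    [0, 0, 0],
    [0, 0, 0],
    [0, 0, 0],
    [0, 0, 0],
    [0, 0, 0],
    [0, 0, 0],
    [0, 0, 0],
    [0, 0, 0],
  ],
  translation=[
    [-0.001, 0, 0.025],
    [-0.001, 0, 0.045],
    [-0.001, 0, 0.055],
    [-0.001, 0, 0.0595],
    [-0.001, 0, 0.0595],
    [-0.001, 0, 0.0595],
    [-0.001, 0, 0.0595],
    [-0.001, 0, 0.0595],
    [-0.001, 0, 0.0595],
    [-0.001, 0, 0.0595],
    [-0.001, 0, 0.0595],
    [-0.001, 0, 0.0595],
  ],
  grip=[0.4, 0.4, 0.4, 0.4, 0.4, -1, -1, -1, -1, -1, -1, -1],
  force=40,
)

```text
clock: 13.42
tool_pos: [533.5, 75.2, 11.5]
eef_rot: [[0.98, 0.197, 0.003], [0.197, -0.98, 0.002], [0.003, -0.001, -1.0]]
wrist_force: [-0.3, -0.5, 5.5]
opening: 0.373
gripper_force: 41.0
```

```bash
python3 -c "
from h import *
# dish centre 527,-323; heat sinks offset +-28 along world x, grip axis along world y
go((555,-323,115,-90),(555,-323,40,-90))"
```

```text
at [533.5   75.16  11.5 ] yaw -78.62 open 0.373 t 13.4167 F [-0.31 -0.47  5.51]
[-0.0017, -0.0028, 0.1987] [-0.0572, 0.3944, -0.1042]
[-0.0017, -0.0028, 0.1987] [-0.0574, 0.3945, -0.0292]
```

>>> drive_tool(
  rotation=[
    [0, 0, 0],
    [0, 0, 0],
    [0, 0, 0],
    [-0.002, -0.003, 0.05],
    [-0.002, -0.003, 0.1],
    [-0.002, -0.003, 0.15],
    [-0.002, -0.003, 0.199],
    [-0.002, -0.003, 0.199],
    [-0.002, -0.003, 0.199],
    [-0.002, -0.003, 0.199],
    [-0.002, -0.003, 0.199],
    [-0.002, -0.003, 0.199],
    [-0.002, -0.003, 0.199],
    [-0.002, -0.003, 0.199],
    [-0.002, -0.003, 0.199],
    [-0.002, -0.003, 0.199],
    [-0.002, -0.003, 0.199],
    [-0.002, -0.003, 0.199],
    [-0.002, -0.003, 0.199],
    [-0.002, -0.003, 0.199],
  ],
  translation=[
    [0, 0, -0.02],
    [0, 0, -0.05],
    [0, 0, -0.085],
    [-0.002, 0.015, -0.104],
    [-0.007, 0.05, -0.104],
    [-0.013, 0.09, -0.104],
    [-0.019, 0.13, -0.104],
    [-0.025, 0.17, -0.104],
    [-0.031, 0.21, -0.104],
    [-0.036, 0.25, -0.104],
    [-0.042, 0.29, -0.104],
    [-0.048, 0.33, -0.104],
    [-0.053, 0.365, -0.104],
    [-0.056, 0.386, -0.104],
    [-0.057, 0.3945, -0.1],
    [-0.057, 0.3945, -0.07],
    [-0.057, 0.3945, -0.045],
    [-0.057, 0.3945, -0.03],
    [-0.057, 0.3945, -0.03],
    [-0.057, 0.3945, -0.03],
  ],
  grip=[-1, -1, -1, -1, -1, -1, -1, -1, -1, -1, -1, -1, -1, -1, -1, -1, -1, -1, -1, -1],
)

```text
clock: 15.08
tool_pos: [554.2, -321.4, 39.0]
eef_rot: [[1.0, 0.001, -0.004], [0.001, -1.0, 0.0], [-0.004, -0.0, -1.0]]
wrist_force: [0.1, 0.7, -0.3]
opening: 0.37
gripper_force: 40.1
```

```bash
python3 -c "
from h import *
go((555,-323,14.5,-90))"
```

```text
at [ 554.21 -321.38   39.04] yaw -89.93 open 0.37 t 15.0833 F [ 0.09  0.7  -0.29]
[-0.0004, 0.0041, 0.0012] [0.0009, 0.0016, 0.0245]
```

>>> drive_tool(
  rotation=[
    [0, 0.003, 0.001],
    [0, 0.003, 0.001],
    [0, 0.003, 0.001],
    [0, 0.003, 0.001],
    [0, 0.003, 0.001],
    [0, 0.003, 0.001],
    [0, 0.003, 0.001],
    [0, 0.003, 0.001],
    [0, 0.003, 0.001],
    [0, 0.003, 0.001],
    [0, 0.003, 0.001],
    [0, 0.003, 0.001],
    [0, 0.003, 0.001],
    [0, 0.003, 0.001],
    [0, 0.003, 0.001],
    [0, 0.003, 0.001],
  ],
  translation=[
    [0.001, 0.001, 0.008],
    [0.001, 0.001, 0.016],
    [0.001, 0.001, 0.02],
    [0.001, 0.001, 0.023],
    [0.001, 0.001, 0.0245],
    [0.001, 0.001, 0.025],
    [0.001, 0.001, 0.025],
    [0.001, 0.001, 0.025],
    [0.001, 0.001, 0.025],
    [0.001, 0.001, 0.025],
    [0.001, 0.001, 0.025],
    [0.001, 0.001, 0.025],
    [0.001, 0.001, 0.01],
    [0.001, 0.001, -0.02],
    [0.001, 0.001, -0.055],
    [0.001, 0.001, -0.09],
  ],
  grip=[-1, -1, -1, -1, -1, -1, -1, -1, 0.4, 0.4, 0.4, 0.4, 0.4, 0.4, 0.4, 0.4],
)

```text
clock: 16.42
tool_pos: [555.0, -323.8, 131.6]
eef_rot: [[1.0, -0.002, -0.0], [-0.002, -1.0, -0.001], [-0.0, 0.001, -1.0]]
wrist_force: [1.2, -0.5, -0.6]
opening: 0.703
gripper_force: 0.0
```

```bash
python3 -c "
from h import *
go((525.5,-87,115,-90.4),(525.5,-87,60,-90.4))"
```

```text
at [ 555.   -323.77  131.63] yaw -90.1 open 0.703 t 16.4167 F [ 1.23 -0.5  -0.55]
[0.0009, 0.0004, 0.0053] [-0.0299, -0.2367, 0.0164]
[0.0009, 0.0004, 0.0053] [-0.0299, -0.2368, 0.0714]
```

>>> drive_tool(
  rotation=[
    [0, 0, 0.005],
    [0, 0, 0.005],
    [0, 0, 0.005],
    [0, 0, 0.005],
    [0, 0, 0.005],
    [0, 0, 0.005],
    [0, 0, 0.005],
    [0, 0, 0.005],
    [0, 0, 0.005],
    [0, 0, 0.005],
    [0, 0, 0.005],
    [0, 0, 0.005],
    [0, 0, 0.005],
    [0, 0, 0.005],
  ],
  translation=[
    [-0.003, -0.02, 0.01],
    [-0.007, -0.055, 0.01],
    [-0.012, -0.095, 0.01],
    [-0.017, -0.135, 0.01],
    [-0.022, -0.175, 0.01],
    [-0.027, -0.21, 0.01],
    [-0.029, -0.23, 0.01],
    [-0.03, -0.237, 0.015],
    [-0.03, -0.237, 0.04],
    [-0.03, -0.237, 0.06],
    [-0.03, -0.237, 0.07],
    [-0.03, -0.237, 0.071],
    [-0.03, -0.237, 0.071],
    [-0.03, -0.237, 0.071],
  ],
  grip=[0.4, 0.4, 0.4, 0.4, 0.4, 0.4, 0.4, 0.4, 0.4, 0.4, 0.4, 0.4, 0.4, 0.4],
)

```text
clock: 17.58
tool_pos: [526.6, -87.9, 59.5]
eef_rot: [[1.0, -0.008, 0.002], [-0.008, -1.0, -0.001], [0.002, 0.001, -1.0]]
wrist_force: [-0.6, -0.0, 0.1]
opening: 0.701
gripper_force: 0.0
```

```bash
python3 -c "
from h import *
go((525.5,-87,10.5,-90.4))"
```

```text
at [526.59 -87.91  59.49] yaw -90.43 open 0.701 t 17.5833 F [-0.6  -0.05  0.1 ]
[0.0014, -0.0021, -0.0006] [-0.0012, -0.001, 0.049]
```

>>> drive_tool(
  rotation=[
    [0, 0, 0],
    [0, 0, 0],
    [0, 0, 0],
    [0, 0, 0],
    [0, 0, 0],
    [0, 0, 0],
    [0, 0, 0],
    [0, 0, 0],
    [0, 0, 0],
    [0, 0, 0],
    [0, 0, 0],
    [0, 0, 0],
  ],
  translation=[
    [-0.001, -0.001, 0.02],
    [-0.001, -0.001, 0.035],
    [-0.001, -0.001, 0.045],
    [-0.001, -0.001, 0.049],
    [-0.001, -0.001, 0.049],
    [-0.001, -0.001, 0.049],
    [-0.001, -0.001, 0.049],
    [-0.001, -0.001, 0.049],
    [-0.001, -0.001, 0.049],
    [-0.001, -0.001, 0.049],
    [-0.001, -0.001, 0.049],
    [-0.001, -0.001, 0.049],
  ],
  grip=[0.4, 0.4, 0.4, 0.4, 0.4, -1, -1, -1, -1, -1, -1, -1],
  force=40,
)

```text
clock: 18.58
tool_pos: [525.9, -86.1, 10.5]
eef_rot: [[1.0, -0.006, 0.002], [-0.006, -1.0, -0.001], [0.002, 0.001, -1.0]]
wrist_force: [-1.4, 0.9, 6.0]
opening: 0.368
gripper_force: 40.7
```

```bash
python3 -c "
from h import *
go((499,-323,115,-90),(499,-323,40,-90))"
```

```text
at [525.88 -86.1   10.48] yaw -90.36 open 0.368 t 18.5833 F [-1.37  0.91  6.02]
[0.0009, -0.0025, -0.0063] [-0.0251, 0.2372, -0.1044]
[0.0009, -0.0025, -0.0063] [-0.0253, 0.2371, -0.0294]
```

>>> drive_tool(
  rotation=[
    [0, 0, 0],
    [0, 0, 0],
    [0, 0, 0],
    [0, -0.002, -0.006],
    [0, -0.002, -0.006],
    [0, -0.002, -0.006],
    [0, -0.002, -0.006],
    [0, -0.002, -0.006],
    [0, -0.002, -0.006],
    [0, -0.002, -0.006],
    [0, -0.002, -0.006],
    [0, -0.002, -0.006],
    [0, -0.002, -0.006],
    [0, -0.002, -0.006],
    [0, -0.002, -0.006],
    [0, -0.002, -0.006],
  ],
  translation=[
    [0, 0, -0.02],
    [0, 0, -0.05],
    [0, 0, -0.085],
    [-0.003, 0.02, -0.104],
    [-0.006, 0.055, -0.104],
    [-0.01, 0.095, -0.104],
    [-0.014, 0.135, -0.104],
    [-0.019, 0.175, -0.104],
    [-0.023, 0.21, -0.104],
    [-0.025, 0.23, -0.104],
    [-0.025, 0.237, -0.1],
    [-0.025, 0.237, -0.07],
    [-0.025, 0.237, -0.045],
    [-0.025, 0.237, -0.03],
    [-0.025, 0.237, -0.03],
    [-0.025, 0.237, -0.03],
  ],
  grip=[-1, -1, -1, -1, -1, -1, -1, -1, -1, -1, -1, -1, -1, -1, -1, -1],
)

```text
clock: 19.92
tool_pos: [498.3, -321.4, 39.0]
eef_rot: [[1.0, 0.001, -0.003], [0.001, -1.0, 0.0], [-0.003, -0.0, -1.0]]
wrist_force: [-0.1, -0.4, -0.0]
opening: 0.368
gripper_force: 39.9
```

```bash
python3 -c "
from h import *
go((499,-323,13.5,-90))"
```

```text
at [ 498.28 -321.41   39.04] yaw -89.94 open 0.368 t 19.9167 F [-0.11 -0.42 -0.01]
[-0.0002, 0.0032, 0.0011] [0.0008, 0.0016, 0.0255]
```

>>> drive_tool(
  rotation=[
    [0, 0.003, 0.001],
    [0, 0.003, 0.001],
    [0, 0.003, 0.001],
    [0, 0.003, 0.001],
    [0, 0.003, 0.001],
    [0, 0.003, 0.001],
    [0, 0.003, 0.001],
    [0, 0.003, 0.001],
    [0, 0.003, 0.001],
    [0, 0.003, 0.001],
    [0, 0.003, 0.001],
    [0, 0.003, 0.001],
    [0, 0.003, 0.001],
    [0, 0.003, 0.001],
    [0, 0.003, 0.001],
    [0, 0.003, 0.001],
  ],
  translation=[
    [0.001, 0.001, 0.008],
    [0.001, 0.001, 0.016],
    [0.001, 0.001, 0.021],
    [0.001, 0.001, 0.024],
    [0.001, 0.001, 0.0255],
    [0.001, 0.001, 0.026],
    [0.001, 0.001, 0.026],
    [0.001, 0.001, 0.026],
    [0.001, 0.001, 0.026],
    [0.001, 0.001, 0.026],
    [0.001, 0.001, 0.026],
    [0.001, 0.001, 0.026],
    [0.001, 0.001, 0.01],
    [0.001, 0.001, -0.02],
    [0.001, 0.001, -0.055],
    [0.001, 0.001, -0.09],
  ],
  grip=[-1, -1, -1, -1, -1, -1, -1, -1, 0.4, 0.4, 0.4, 0.4, 0.4, 0.4, 0.4, 0.4],
)

```text
clock: 21.25
tool_pos: [498.9, -323.3, 130.5]
eef_rot: [[1.0, -0.002, -0.0], [-0.002, -1.0, -0.0], [-0.0, 0.0, -1.0]]
wrist_force: [1.2, 0.4, 0.6]
opening: 0.699
gripper_force: 0.0
```

```bash
python3 -c "
from h import *
go((414.3,-148.8,130,-54.5),(414.3,-148.8,70,-54.5))"
```

```text
at [ 498.88 -323.31  130.52] yaw -90.09 open 0.699 t 21.25 F [1.19 0.39 0.61]
[0.0004, 0.0003, -0.6212] [-0.0849, -0.1744, 0.0005]
[0.0004, 0.0003, -0.6212] [-0.0848, -0.1744, 0.0605]
```

```bash
python3 -c "
from h import *
go((414.3,-148.8,130,0),(414.3,-148.8,70,0))"
```

```text
at [ 498.88 -323.31  130.52] yaw -90.09 open 0.699 t 21.25 F [1.19 0.39 0.61]
[0.0002, 0.0005, -1.5724] [-0.0849, -0.1744, 0.0005]
[0.0002, 0.0005, -1.5724] [-0.0848, -0.1744, 0.0605]
```

>>> drive_tool(
  rotation=[
    [0, 0, -0.12],
    [0, 0, -0.24],
    [0, 0, -0.36],
    [0, 0, -0.48],
    [0, 0, -0.6],
    [0, 0, -0.72],
    [0, 0, -0.84],
    [0, 0, -0.96],
    [0, 0, -1.08],
    [0, 0, -1.2],
    [0, 0, -1.32],
    [0, 0, -1.44],
    [0, 0, -1.54],
    [0, 0, -1.572],
    [0, 0, -1.572],
    [0, 0, -1.572],
    [0, 0, -1.572],
    [0, 0, -1.572],
  ],
  translation=[
    [-0.004, -0.01, 0],
    [-0.013, -0.027, 0],
    [-0.021, -0.044, 0],
    [-0.03, -0.061, 0],
    [-0.038, -0.078, 0],
    [-0.046, -0.095, 0],
    [-0.054, -0.112, 0],
    [-0.062, -0.129, 0],
    [-0.07, -0.146, 0],
    [-0.078, -0.16, 0],
    [-0.082, -0.169, 0],
    [-0.085, -0.1745, 0],
    [-0.085, -0.1745, 0.01],
    [-0.085, -0.1745, 0.03],
    [-0.085, -0.1745, 0.05],
    [-0.085, -0.1745, 0.06],
    [-0.085, -0.1745, 0.06],
    [-0.085, -0.1745, 0.06],
  ],
  grip=[0.9, 0.9, 0.9, 0.9, 0.9, 0.9, 0.9, 0.9, 0.9, 0.9, 0.9, 0.9, 0.9, 0.9, 0.9, 0.9, 0.9, 0.9],
)

```text
clock: 22.75
tool_pos: [414.6, -149.3, 69.4]
eef_rot: [[0.001, 1.0, 0.001], [1.0, -0.001, -0.001], [-0.001, 0.001, -1.0]]
wrist_force: [0.5, -0.5, -0.4]
opening: 0.949
gripper_force: 0.0
```

```bash
python3 -c "
from h import *
go((414.3,-148.8,12,0))
im=arm.grab_frame('scene');a=im[110:260,150:400]
cv2.imwrite('pics/s4.png',cv2.resize(a,None,fx=3,fy=3)[...,::-1])"
```

```text
at [ 414.6  -149.28   69.4 ] yaw -0.04 open 0.949 t 22.75 F [ 0.52 -0.54 -0.41]
[0.0006, 0.0011, -0.0006] [0.0005, -0.0003, 0.0574]
```

View pics/s4.png

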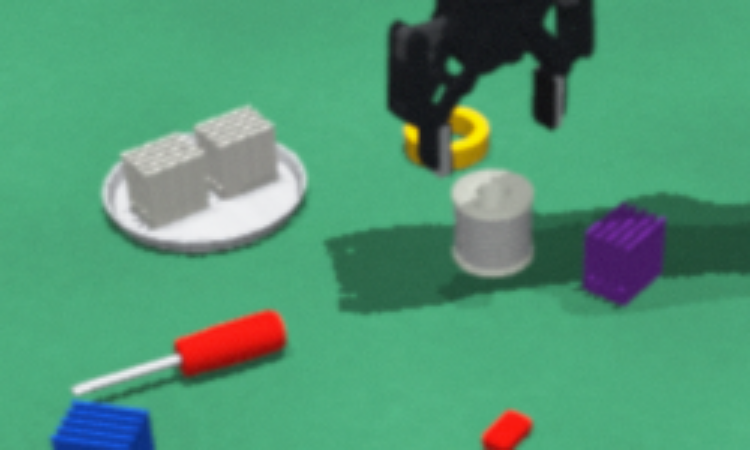

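Both heat sinks stand in the dish (crop (165,180) and (235,150)), and the spool at (493,220) is between the fingers. I descend and grip.

>>> drive_tool(
  rotation=[
    [0, 0, 0],
    [0, 0, 0],
    [0, 0, 0],
    [0, 0, 0],
    [0, 0, 0],
    [0, 0, 0],
    [0, 0, 0],
    [0, 0, 0],
    [0, 0, 0],
    [0, 0, 0],
    [0, 0, 0],
    [0, 0, 0],
    [0, 0, 0],
  ],
  translation=[
    [0, 0, 0.02],
    [0.0005, 0, 0.04],
    [0.0005, 0, 0.052],
    [0.0005, 0, 0.0575],
    [0.0005, 0, 0.0575],
    [0.0005, 0, 0.0575],
    [0.0005, 0, 0.0575],
    [0.0005, 0, 0.0575],
    [0.0005, 0, 0.0575],
    [0.0005, 0, 0.0575],
    [0.0005, 0, 0.0575],
    [0.0005, 0, 0.0575],
    [0.0005, 0, 0.0575],
  ],
  grip=[0.9, 0.9, 0.9, 0.9, 0.9, -1, -1, -1, -1, -1, -1, -1, -1],
  force=50,
)

```text
clock: 23.88
tool_pos: [415.7, -148.7, 13.2]
eef_rot: [[-0.0, 1.0, 0.003], [1.0, 0.0, -0.001], [-0.001, 0.003, -1.0]]
wrist_force: [-0.7, 0.8, 6.5]
opening: 0.6
gripper_force: 51.7
```

```bash
python3 -c "
from h import *
go((673.2,8.9,130,-13.8))"
```

```text
at [ 415.69 -148.75   13.2 ] yaw 0.0 open 0.6 t 23.8833 F [-0.72  0.82  6.53]
[0.0033, 0.0002, 0.2409] [0.1576, 0.2579, -0.116]
```

>>> drive_tool(
  rotation=[
    [0, 0, 0],
    [0, 0, 0],
    [0, 0, 0],
    [0.003, 0, 0.06],
    [0.003, 0, 0.12],
    [0.003, 0, 0.18],
    [0.003, 0, 0.24],
    [0.003, 0, 0.241],
    [0.003, 0, 0.241],
    [0.003, 0, 0.241],
    [0.003, 0, 0.241],
    [0.003, 0, 0.241],
    [0.003, 0, 0.241],
    [0.003, 0, 0.241],
    [0.003, 0, 0.241],
    [0.003, 0, 0.241],
    [0.003, 0, 0.241],
  ],
  translation=[
    [0, 0, -0.02],
    [0, 0, -0.05],
    [0, 0, -0.085],
    [0.009, 0.015, -0.105],
    [0.027, 0.045, -0.105],
    [0.045, 0.074, -0.105],
    [0.064, 0.105, -0.105],
    [0.083, 0.136, -0.105],
    [0.102, 0.167, -0.105],
    [0.121, 0.198, -0.105],
    [0.14, 0.229, -0.105],
    [0.153, 0.25, -0.105],
    [0.1575, 0.258, -0.1],
    [0.1575, 0.258, -0.08],
    [0.1575, 0.258, -0.065],
    [0.1575, 0.258, -0.065],
    [0.1575, 0.258, -0.065],
  ],
  grip=[-1, -1, -1, -1, -1, -1, -1, -1, -1, -1, -1, -1, -1, -1, -1, -1, -1],
)

```text
clock: 25.3
tool_pos: [671.2, 8.7, 76.2]
eef_rot: [[0.239, 0.971, -0.005], [0.971, -0.239, -0.001], [-0.002, -0.004, -1.0]]
wrist_force: [0.2, 0.8, -3.2]
opening: 0.6
gripper_force: 53.8
```

```bash
python3 -c "
from h import *
go((673.2,8.9,55,-13.8),(673.2,8.9,21.2,-13.8))
im=arm.grab_frame('scene');a=im[195:345,150:350];t=arm.grab_frame('top')[140:222,282:364]
cv2.imwrite('pics/s5.png',np.hstack([cv2.resize(a,(533,400)),cv2.resize(t,(260,260)) if 0 else cv2.copyMakeBorder(cv2.resize(t,(260,260)),0,140,0,0,0)])[...,::-1])
print(proj('scene',(673.2,8.9,44)),proj('scene',(673.2,8.9,62)))"
```

```text
at [671.21   8.66  76.2 ] yaw -13.84 open 0.6 t 25.3 F [ 0.2   0.82 -3.18]
[-0.0044, 0.0021, -0.0006] [0.0008, 0.002, 0.0212]
[-0.0044, 0.0021, -0.0006] [0.0008, 0.0021, 0.055]
[246.   278.39] [245.12 269.82]
```

View pics/s5.png

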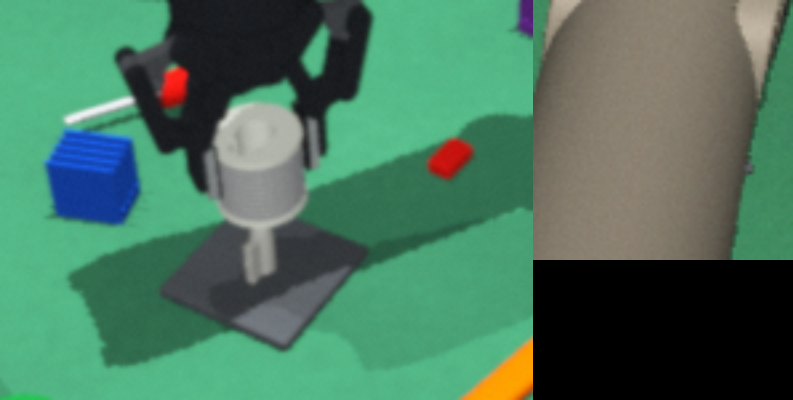

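The spool hangs over the spindle, with its notch (crop (243,135)) and the key (250,263) on the same side. I descend in steps, checking force.

>>> drive_tool(
  rotation=[
    [-0.004, 0.002, 0],
    [-0.004, 0.002, 0],
    [-0.004, 0.002, 0],
    [-0.004, 0.002, 0],
    [-0.004, 0.002, 0],
    [-0.004, 0.002, 0],
    [-0.004, 0.002, 0],
    [-0.004, 0.002, 0],
    [-0.004, 0.002, 0],
    [-0.004, 0.002, 0],
    [-0.004, 0.002, 0],
    [-0.004, 0.002, 0],
  ],
  translation=[
    [0.001, 0.002, 0],
    [0.001, 0.002, 0],
    [0.001, 0.002, 0.004],
    [0.001, 0.002, 0.008],
    [0.001, 0.002, 0.012],
    [0.001, 0.002, 0.016],
    [0.001, 0.002, 0.02],
    [0.001, 0.002, 0.024],
    [0.001, 0.002, 0.028],
    [0.001, 0.002, 0.031],
    [0.001, 0.002, 0.031],
    [0.001, 0.002, 0.031],
  ],
  grip=[-1, -1, -1, -1, -1, -1, -1, -1, -1, -1, -1, -1],
)

```text
clock: 26.4
tool_pos: [674.8, 9.5, 45.8]
eef_rot: [[0.239, 0.971, 0.002], [0.971, -0.239, 0.0], [0.001, 0.002, -1.0]]
wrist_force: [0.1, 0.2, -3.8]
opening: 0.597
gripper_force: 53.9
```

```bash
python3 -c "
from h import *
go((673.2,8.9,21.2,-13.8))"
```

```text
at [674.81   9.5   45.85] yaw -13.8 open 0.597 t 26.4 F [ 0.08  0.25 -3.78]
[0.0022, -0.001, -0.0001] [-0.001, -0.0015, 0.0246]
```

No contact force, and the spool underside is already below the key top, so the notch is on. I go all the way down.

>>> drive_tool(
  rotation=[
    [0.001, 0, 0],
    [0.001, 0, 0],
    [0.001, 0, 0],
    [0.001, 0, 0],
    [0.001, 0, 0],
    [0.001, 0, 0],
    [0.001, 0, 0],
    [0.001, 0, 0],
    [0.001, 0, 0],
  ],
  translation=[
    [-0.001, -0.001, 0.005],
    [-0.001, -0.001, 0.01],
    [-0.001, -0.001, 0.015],
    [-0.001, -0.001, 0.019],
    [-0.001, -0.001, 0.022],
    [-0.001, -0.001, 0.024],
    [-0.001, -0.001, 0.025],
    [-0.001, -0.001, 0.025],
    [-0.001, -0.001, 0.025],
  ],
  grip=[-1, -1, -1, -1, -1, -1, -1, -1, -1],
)

```text
clock: 27.15
tool_pos: [673.8, 8.9, 21.4]
eef_rot: [[0.239, 0.971, 0.002], [0.971, -0.239, 0.001], [0.001, 0.002, -1.0]]
wrist_force: [-1.9, 0.7, 0.2]
opening: 0.598
gripper_force: 54.1
```

The wrist force shows the weight is on the base. I release and rise.

>>> drive_tool(
  rotation=[
    [0, 0, 0],
    [0, 0, 0],
    [0, 0, 0],
    [0, 0, 0],
    [0, 0, 0],
    [0, 0, 0],
    [0, 0, 0],
    [0, 0, 0],
    [0, 0, 0],
    [0, 0, 0],
    [0, 0, 0],
    [0, 0, 0],
    [0, 0, 0],
    [0, 0, 0],
    [0, 0, 0],
  ],
  translation=[
    [0, 0, 0],
    [0, 0, 0],
    [0, 0, 0],
    [0, 0, 0],
    [0, 0, 0],
    [0, 0, -0.01],
    [0, 0, -0.03],
    [0, 0, -0.06],
    [0, 0, -0.09],
    [0, 0, -0.12],
    [0, -0.03, -0.15],
    [0, -0.07, -0.17],
    [0, -0.1, -0.17],
    [0, -0.1, -0.17],
    [0, -0.1, -0.17],
  ],
  grip=[1, 1, 1, 1, 1, 1, 1, 1, 1, 1, 1, 1, 1, 1, 1],
)

```text
clock: 28.4
tool_pos: [575.3, 33.2, 192.1]
eef_rot: [[0.238, 0.971, 0.003], [0.971, -0.238, 0.003], [0.003, 0.002, -1.0]]
wrist_force: [0.2, -0.3, 0.4]
opening: 1.001
gripper_force: 0.0
```

```bash
python3 -c "
from h import *
im=arm.grab_frame('scene');cv2.imwrite('pics/s6.png',cv2.resize(im[120:470,140:560],(720,600))[...,::-1])"
```

```text
(no output)
```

View pics/s6.png

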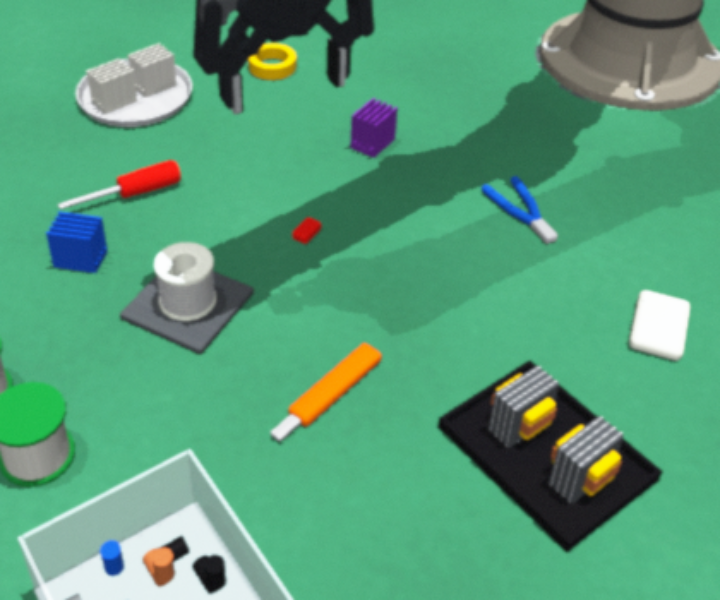

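The spool sits down on the base (186,280), the heat sinks stand in the dish (130,78), and the transformers stand in the tray (555,430). The gripper is clear of everything.

```bash
python3 -c "
from workcell import arm
print(arm.close_job())"
```

```text
the job is handed in; nothing more can be done
None
```

I handed the job in at about 28 s on the clock: both transformers are in the tray, both heat sinks in the dish and the spool is keyed down on the holder base, all upright and released in the last picture; the judging result was not shown.

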